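# Clamp a steering damper in the wedge-lock holding jig

## Robot

A 6-joint arm with a two-finger parallel gripper is mounted at the origin on the work surface. World frame = base frame: x ahead of the robot, y to its left, z up, the work surface at z = 0. Lengths are in m, angles in rad, forces in N, time in s.
With the tool pointing down it reaches from about 0.35 to 0.975 m from the base axis. Payload 4.9 kg.
Tool frame: the origin (TCP) lies on the front face of the gripper's body, between the roots of the fingers; the fingertips stand ctrl.finger_overhang ahead of it and the grasp point (between the pads) lies 54 mm ahead of it (ctrl.finger_overhang is the distance from the TCP to the fingertips, in m); z points along the fingers, y is the line along which they close (so a half turn about z gives the same grasp; the last joint's range is limited). The gripper opens to 85 mm and grips with 20 to 120 N. Pads are 22 mm wide; open, the fingers measure 114 mm over their backs; the gripper's body (76 mm by 85 mm) begins 54 mm behind the grasp point. The pads swing forward as they close: fully open they stand 13 mm farther back than shut.
Start: joints at [-1.28, 0.053, 1.613, -0, 1.476, -0.119], TCP at [0.249, -0.573, 0.304] pointing down, gripper open.
Joint ranges: [-3.01, 3.01], [-1.01, 2.22], [0.06, 2.58], [-1.02, 4.17], [0.09, 2.62], [-3.14, 3.14]. Speed limits (rad/s): [2.57, 2.57, 3.14, 3.14, 3.14, 3.14].

## Interface

Orientations are given as a rotation vector (axis times angle).
In Python, from station import ctrl, vision gives the robot as it stands. The module is installed in compiled form; this text tells all that it offers.
- The arm moves only by the tool drive_tool, never from a script. Its argument "rows" is a list of rows, each a list of 2 entries, a list of its own where there are three numbers: the shift along the tool's x, y, z in m, then the turn about the tool's z in rad. A call has 1 to 10 rows; each row shifts and turns the commanded pose from where the row before left it, along the tool's axes as they then stand; what a row does not reach is not made up. A row lasts 1/10 s, in which the tool goes at most 50 mm and 8.59 degrees, less where a joint would pass 70% of its speed; a pose out of reach is approached as far as the arm can. A call with a gripper value outside its range is refused whole. "jaw" is the closure, from 0 (fully open) to 1 (shut), set as the call begins (left out, the last holds). The fingers move at their own pace and stop on an object; "grip_force" is the grip in N (left out, the last holds). Time passes only in rows, so rows that do not move let the fingers close. It gives the time, the measured TCP pose, the force, the opening and the grip force at its end, in the units of the state.
- ctrl.get_obs(): the state, without advancing time (a new reading comes with each control period).
- vision.get_image(name): name is "scene" or "top"; returns a dict with "image" (400x640x3 uint8, blue, green, red), "vertical_fov" (degrees; the focal length in pixels is half the picture's height over the tangent of half this angle, whatever the lens; pixels are square), "cx", "cy" (the principal point, pixels), "dist_coeffs" ([k1, k2, p1, p2, k3] as OpenCV has them; the pictures are not rectified), "R" (3x3) and "t" (3): a world point X has camera coordinates R X + t. Camera axes: x right, y down, z forward; pixel columns grow to the right and rows downward; lengths in m; the calibration is good to about 2 mm. A picture is of the moment at which its call begins. There is no depth.
- ctrl.finish_job(): hands the job in; it is judged then, once.
The state is a dict: "t": time; "q": joint angles; "dq": joint speeds; "effort": joint torques, N m; "tool_pos": TCP position; "tool_rot": TCP orientation; "contact_force": force on the tool from outside, world axes, zero at the start; "wrist_torque": the same for the moment, N m; "opening": finger opening in m; "grip_force": force on a finger pad.
Only numpy, scipy, OpenCV 4.12 (cv2) and the standard library are available. Lean on these libraries where they do the work, as an engineer would, in place of code of your own. Each camera call takes 0.05 s, during which the arm holds its last target. There are 200 camera calls.

## Task

Clamp the steering damper that lies in the holding jig: push the jig's sliding bar up by its palm plate until the bar's jaw holds the damper against the fixed jaw, and lock the bar there by sliding the thumb wedge firmly along its sloping rails until it jams on the bar. Leave the damper lying in its nest and do not disturb the other things on the bench.

Things in the scene. Friction and masses are not known exactly. Their poses are not given: they have to be found in the camera images.
- jig: Holding jig bolted to the bench: aluminium base plate 290 x 156 x 14 mm. Origin at the centre of its underside, on the bench; z up. Its x axis is the way the sliding bar closes, from the palm plate to the fixed jaw. All axes of bar, wedge and damper are parallel to the jig's. The bar's slideway (59 mm wide) reaches 54 mm above the bench.
- rails (a point): Two steel rails with a 16 mm slot between them, on posts across the bar: x = -20 to +20 mm, y = -72 to +72 mm in the jig's frame. The wedge slides along under them. They slope at 8 degrees, high at the jig's +y, low at its -y. This point: middle of the rails' upper side, 68 mm above the bench (78 mm at y = +72, 58 mm at y = -72).
- nest (a point): Middle of the rubber face of the jig's fixed jaw, an upright block 112 mm wide along y, 56 mm high above the bench, facing the bar (-x), at jig x = +120 mm. Before it two saddles 22 mm above the bench, with lips 4 mm higher, carry the damper.
- jaw_bar: Sliding steel bar, 20 x 20 mm, moving only along the jig's x, with about 2.5 N of friction; it stays where it is left. Origin: middle of the rubber face (towards +x) of its 44 mm wide jaw, 36 mm above the bench. At the start the jaw is open, the origin at jig x = 46 to 69 mm; it grips the damper at about x = 92 mm and the bar goes no further.
- palm (a point): Middle of the rear face (towards -x, the face to push) of the bar's black palm plate: 54 mm wide along y, 12 mm thick, from 24 to 76 mm above the bench. It lies 196 mm behind the jaw's face and moves with the bar.
- wedge: Dark steel thumb wedge, captive under the rails, friction 1.5 N. Ribbed thumb pad above the slot: 28 (x) x 20 (y) x 24 mm tall; origin: middle of its top, 100 mm above the bench. It locks towards the jig's -y, down the slope: from y = +4..16 mm to about y = -12 mm (96 mm high), where it jams on the bar. Pushed there with 8 to 12 N it stays jammed and the bar cannot slide.
- damper: Steering damper lying loose in the nest: aluminium cylinder 28 mm in diameter, 112 mm long, with a 10 mm shaft and rod ends, 194 mm overall, 0.3 kg. Origin on its axis at the middle of the cylinder, 36 mm above the bench; its y axis is the cylinder's axis. Gripped, the axis is at about jig x = 106 mm.
- water_a: Blue water bottle, 64 mm in diameter, 215 mm tall, standing beyond the jig's fixed jaw. Origin at the centre of its foot. Bystander.
- water_b: A second bottle like it, standing at the left of the bench. Bystander.
- spray_can: Black spray can, 58 mm in diameter, 190 mm tall, standing beyond the jig's fixed jaw, beside water_a. Origin at the centre of its foot. Bystander.
- trigger_spray: White trigger spray bottle, 76 mm in diameter, 236 mm tall, at the far right of the bench. Origin at the centre of its foot. Bystander.
- socket: Steel socket, 32 mm in diameter, 42 mm tall, standing close beside the jig on its -y side. Origin at the centre of its foot. Bystander.
- tyre_gauge: Blue ribbed tyre pressure gauge lying on its back, 92 mm in diameter, 35 mm high, with a stem 70 mm long. Origin under the centre of its dial. Bystander.
- wrench: Steel wrench 170 mm long lying beside the jig on its +y side. Bystander.
- driver: Screwdriver with an orange handle, 190 mm long, lying about 120 mm behind the palm plate. Bystander.

How it is judged:
At the end, for the whole second after the job is handed in: The jaw face is within 2 mm of where it grips the damper, the released wedge still bears on the bar with over 6 N, the damper lies in its nest at the fixed jaw (2.5 mm across, 3 mm in height, 25 mm lengthwise, 0.06 rad), and bar, wedge and damper are at rest (x of jaw_bar in the frame of jig above 0.09 m and contact force between wedge and jaw_bar above 6 N and x of damper in the frame of jig between 0.1035 and 0.1085 m and z of damper in the frame of jig between 0.033 and 0.039 m and y of damper in the frame of jig between -0.025 and 0.025 m and angle between the y axis of damper and the y axis of jig, either way round below 0.06 rad and linear speed of each of jaw_bar, wedge below 0.005 m/s and linear speed of damper below 0.01 m/s); the robot touches nothing.
It fails at once if a bystander is moved by more than 30 mm (distance of any of water_a, water_b, spray_can, trigger_spray, socket, tyre_gauge, wrench, driver from where it was at the start of the episode above 0.03 m).
It also fails if it takes over 43 s, if anything falls off the work surface, if the arm or the gripper's body presses on something with over 40 N, if the wrist force passes 120 N, or if a joint passes its speed limit or range.

## Working session

There is one attempt and no reset: what is moved stays moved. The work goes in short steps, Python scripts to look and compute and a tool call to move; the robot and the scene stay as the last step left them, time stands still between calls to the robot, and variables do not carry over. Pictures are saved under pics/ and viewed, at most 10 in all, crops included, and the job is handed in when it is done.

Besides the shell and the picture viewer there is one more tool, called after "Request:" as name([rows], argument=value, ...), one row to a line, values as JSON. drive_tool: Moves the arm, as the interface text tells. Its arguments: {"type":"object","properties":{"rows":{"type":"array","items":{"type":"array"}},"jaw":{"type":"number"},"grip_force":{"type":"number"}},"required":["rows"]}

```bash
mkdir -p pics; cat > h.py <<'E'
import numpy as np, cv2
from station import ctrl, vision
def cam(n):
    d=vision.get_image(n); f=200/np.tan(np.radians(d['vertical_fov'])/2)
    d['K']=np.array([[f,0,d['cx']],[0,f,d['cy']],[0,0,1.]]); d['D']=np.array(d['dist_coeffs'],float)
    d['R']=np.array(d['R']);d['t']=np.array(d['t']);return d
def ray(d,px,z):
    p=cv2.undistortPoints(np.array(px,float).reshape(-1,1,2),d['K'],d['D']).reshape(-1,2)
    v=np.c_[p,np.ones(len(p))]@d['R']; c=-d['R'].T@d['t']
    z=np.broadcast_to(z,len(p)); return c+v*((z-c[2])/v[:,2])[:,None]
def proj(d,X):
    return cv2.projectPoints(np.array(X,float).reshape(-1,1,3),cv2.Rodrigues(d['R'])[0],d['t'],d['K'],d['D'])[0].reshape(-1,2)
E
python3 - <<'E'
from h import *
for n in('scene','top'):
    d=cam(n);cv2.imwrite(f'pics/{n}0.png',cv2.resize(d['image'],(800,500)) );print(n,d['vertical_fov'],-d['R'].T@d['t'])
o=ctrl.get_obs();print(o['t'],o['tool_pos'],o['tool_rot'],ctrl.finger_overhang)
E
```

```text
scene 55.55523227795783 [1.36016537 0.26804223 0.86516059]
top 50.802799340590155 [ 0.33552007 -0.02344432  1.53787008]
0.1 [ 0.24888906 -0.57284826  0.30282031] [-3.07410772e+00 -6.38789274e-01  1.79774460e-04] 0.0726
```

View pics/top0.png

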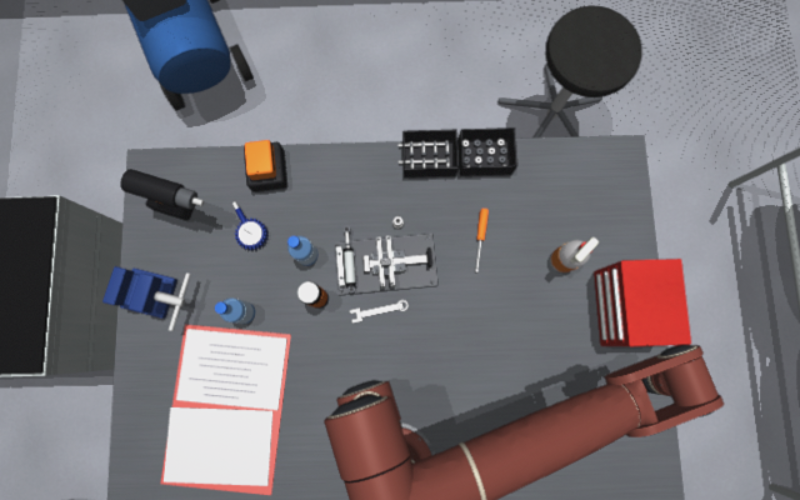

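View pics/scene0.png

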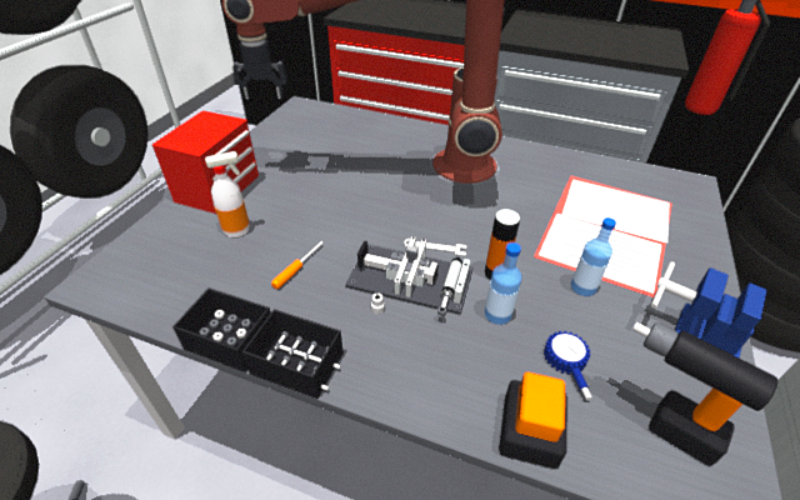

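Top view: the jig is at about (388,263) with its +x pointing left. The palm plate is at about (430,257), the damper at about (348,262) and the socket at (397,221). I'll take closer crops.

```bash
python3 - <<'E'
from h import *
d=cam('top');c=d['image'][176:246,258:358];cv2.imwrite('pics/tc.png',cv2.resize(c,None,fx=8,fy=8,interpolation=cv2.INTER_CUBIC))
d=cam('scene');c=d['image'][180:260,270:390];cv2.imwrite('pics/sc.png',cv2.resize(c,None,fx=6.6667,fy=6.6667,interpolation=cv2.INTER_CUBIC))
E
```

```text
(no output)
```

View pics/tc.png

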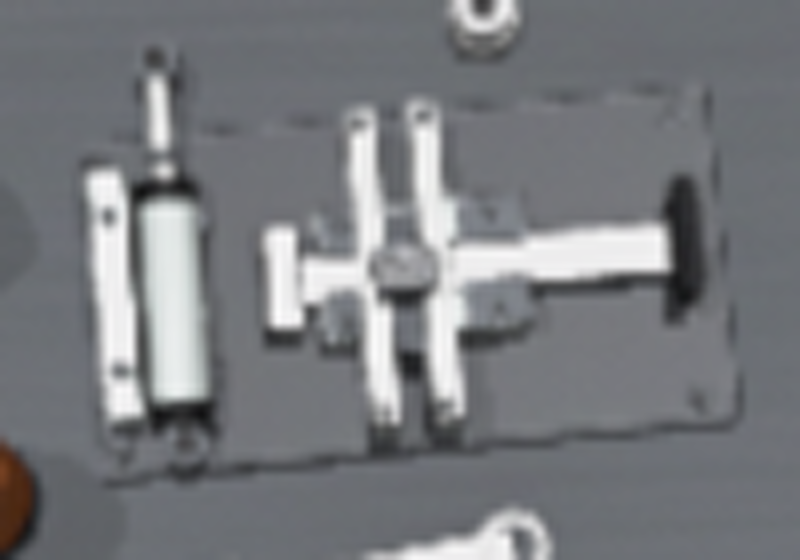

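View pics/sc.png

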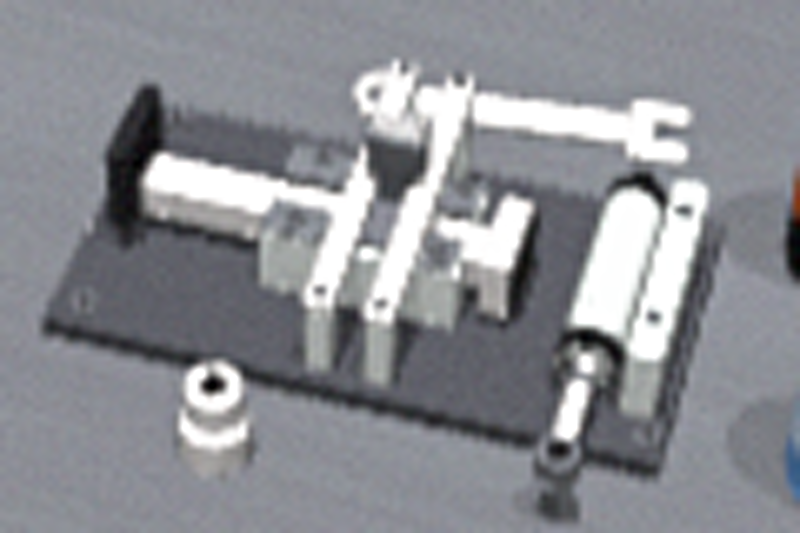

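Top crop: the base corners are at (708,85), (738,428) and (105,485), the pad at (405,268), the palm's rear edge at (706,248) and the jaw's face at x≈265. Scene crop: the base corners are at (45,322), (657,465) and (165,108), and the palm stands upright at (135,165). Next I fit the pose.

```bash
cat > fit.py <<'E'
from h import *
from scipy.optimize import least_squares
T=cam('top');S=cam('scene')
tp=lambda a:(np.array(a,float)+.5)/8-.5+[258,176]
sp=lambda a:(np.array(a,float)+.5)/6.6667-.5+[270,180]
J=lambda p,X:np.c_[p[0]+np.cos(p[2])*X[:,0]-np.sin(p[2])*X[:,1],p[1]+np.sin(p[2])*X[:,0]+np.cos(p[2])*X[:,1],X[:,2]]
TX=np.array([[-145,-78,14],[-145,78,14],[145,78,14],[120,-56,56],[120,56,56],[0,-72,58],[0,72,78]])/1e3
TU=tp([[708,85],[738,428],[105,485],[124,165],[146,416],[392,103],[418,420]])
SX=np.array([[-145,-78,14],[145,-78,14],[-145,78,14]])/1e3
SU=sp([[45,322],[657,465],[165,108]])
f=lambda p:np.r_[(proj(T,J(p,TX))-TU).ravel(),(proj(S,J(p,SX))-SU).ravel()]
p=least_squares(f,[.6,-.05,1.57],loss='soft_l1').x
if __name__=='__main__':
    print(p,np.round(f(p).reshape(-1,2),1).tolist())
    inv=lambda W:np.c_[(W[:,:2]-p[:2])@np.array([[np.cos(p[2]),-np.sin(p[2])],[np.sin(p[2]),np.cos(p[2])]]),W[:,2]]
    U=tp([[405,268],[706,248],[266,280],[347,0],[482,15],[160,50]])
    print(np.round(inv(ray(T,U,[.1,.076,.05,.0,.042,.036]))*1e3))
    W=ray(T,np.array([[482,208],[478,270],[315,240],[313,296],[398,221]])/1.25,[.02,.0,.215,.19,.042]);print(np.round(W,3))
    U=sp([[390,90],[150,88]]);print(np.round(inv(ray(S,U,[.1,.076]))*1e3))
E
python3 fit.py
```

```text
[0.56757621 0.0092229  1.63463699] [[-0.8, -0.0], [-0.1, -1.0], [-0.5, -0.8], [-0.1, 0.3], [-0.4, -0.1], [-0.6, 0.5], [-0.4, 0.1], [-1.2, -1.2], [-0.1, -0.4], [-1.8, -1.3]]
[[  -2.    8.  100.]
 [-134.    8.   76.]
 [  61.   -0.   50.]
 [  15. -137.    0.]
 [ -46. -114.   42.]
 [ 101. -113.   36.]]
[[ 0.724 -0.283  0.02 ]
 [ 0.541 -0.264  0.   ]
 [ 0.602  0.183  0.215]
 [ 0.461  0.192  0.19 ]
 [ 0.686 -0.032  0.042]]
[[  -9.   28.  100.]
 [-123.   20.   76.]]
```

Request:
drive_tool([
  [[0,0,0],-0.136],
  [[0,0,0],-0.136],
  [[0,0,0],-0.136],
  [[0,0,0],-0.136],
  [[0,0,0],-0.136],
  [[0,0,0],-0.136],
  [[0,0,0],-0.136],
  [[0,0,0],-0.136],
  [[0,0,0],-0.137],
  [[0,0,0],0],
], jaw=1)

```text
t: 1.3
tool_pos: [0.249, -0.5732, 0.3038]
tool_rot: [-2.149, -2.291, -0.0]
contact_force: [0.6, 0.1, 0.2]
opening: 0.0
grip_force: 0.0
```

Request:
drive_tool([
  [[0.02,0,0],0],
  [[0.03,0.01,0],0],
  [[0.03,0.02,0],0],
  [[0.03,0.02,0],0],
  [[0.03,0.02,0],0],
  [[0.03,0.02,0],0],
  [[0.03,0.02,0],0],
  [[0.03,0.03,0],0],
  [[0.03,0.03,0],0],
  [[0.03,0.03,0],0],
])

```text
t: 2.3
tool_pos: [0.4308, -0.2696, 0.3042]
tool_rot: [2.153, 2.287, 0.0]
contact_force: [0.4, -0.3, 0.0]
opening: -0.0001
grip_force: 0.0
```

Request:
drive_tool([
  [[0.03,0.03,0],0],
  [[0.03,0.03,0],0],
  [[0.02,0.03,0],0],
  [[0.016,0.03,0],0],
  [[0,0.02,0],0],
  [[0,0.015,0],0],
  [[0,0,0],0],
  [[0,0,0],0],
])

```text
t: 3.1
tool_pos: [0.5784, -0.1653, 0.3036]
tool_rot: [-2.15, -2.289, 0.001]
contact_force: [-0.2, 0.8, 0.3]
opening: 0.0001
grip_force: 0.0
```

```bash
cat > st.py <<'E'
from h import *
from scipy.spatial.transform import Rotation as Ro
o=ctrl.get_obs();R=Ro.from_rotvec(o['tool_rot']).as_matrix()
p=np.array([0.5676,0.0092]);a=1.6346;M=np.array([[np.cos(a),-np.sin(a)],[np.sin(a),np.cos(a)]])
P=np.array(o['tool_pos']);print('t',o['t'],'jig xy mm',np.round((P[:2]-p)@M*1e3,1),'tip z',P[2]-ctrl.finger_overhang,'oh',ctrl.finger_overhang,'ang',np.arctan2(R[1,0],R[0,0]),'F tool',np.round(R.T@np.array(o['contact_force']),1),'open',o['opening'],R[:,2].round(3))
E
python3 st.py
```

```text
t 3.1 jig xy mm [-174.8    0.4] tip z 0.2310464552648009 oh 0.0726 ang 1.6333401174065427 F tool [ 0.9 -0.2 -0.3] open 7.364817414225104e-05 [-0.001  0.    -1.   ]
```

Request:
drive_tool([
  [[0,0,0.02],0],
  [[0,0,0.03],0],
  [[0,0,0.03],0],
  [[0,0,0.03],0],
  [[0,0,0.03],0],
  [[0,0,0.025],0],
  [[0,0,0.015],0],
  [[0,0,0.011],0],
  [[0,0,0],0],
  [[0,0,0],0],
])

```text
t: 4.1
tool_pos: [0.5791, -0.1657, 0.114]
tool_rot: [2.149, 2.29, 0.001]
contact_force: [0.5, -0.4, 0.4]
opening: -0.0003
grip_force: 0.0
```

Request:
drive_tool([
  [[0.006,0,0],0],
  [[0.006,0,0],0],
  [[0.004,0,0],0],
  [[0.003,0,0],0],
  [[0.003,0,0],0],
  [[0.003,0,0],0],
  [[0.003,0,0],0],
  [[0.003,0,0],0],
  [[0.003,0,0],0],
])

```text
t: 5.0
tool_pos: [0.5764, -0.1315, 0.1129]
tool_rot: [2.149, 2.291, -0.001]
contact_force: [0.0, -2.5, -0.6]
opening: -0.0004
grip_force: 1.3
```

```bash
python3 st.py;python3 - <<'E'
from h import *
d=cam('scene');c=d['image'][130:260,240:400];cv2.imwrite('pics/s2.png',cv2.resize(c,(720,585),interpolation=cv2.INTER_CUBIC))
E
```

```text
t 5.0 jig xy mm [-141.     0.2] tip z 0.04029107995824714 oh 0.0726 ang 1.6348833778094565 F tool [-2.5 -0.1  0.6] open -0.0004194944362035248 [ 0.    -0.001 -1.   ]
```

View pics/s2.png

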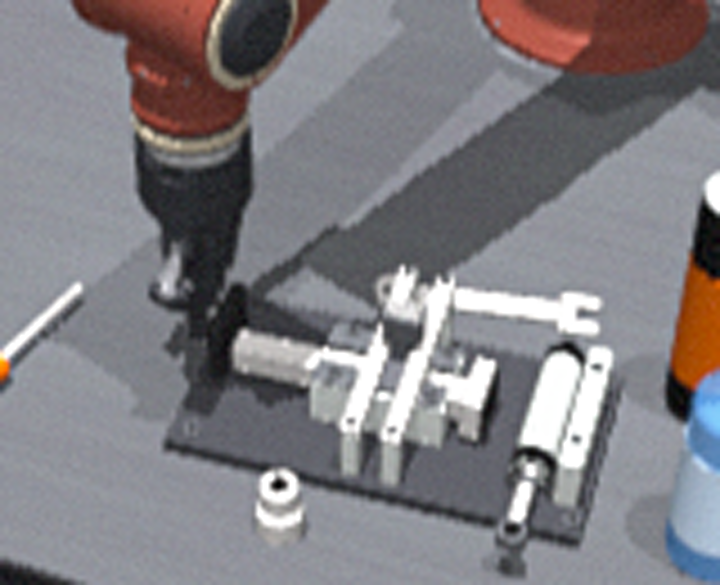

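The view shows the closed fingers on the palm plate at about (205,340), and the force reads 2.5 N, so the bar is already sliding. About 25 mm remain.

Request:
drive_tool([
  [[0.003,0,0],0],
  [[0.003,0,0],0],
  [[0.003,0,0],0],
  [[0.003,0,0],0],
  [[0.003,0,0],0],
  [[0.002,0,0],0],
  [[0.002,0,0],0],
  [[0.001,0,0],0],
  [[0,0,0],0],
])

```text
t: 5.95
tool_pos: [0.5751, -0.1111, 0.1129]
tool_rot: [-2.149, -2.291, -0.0]
contact_force: [-0.7, -1.5, -0.2]
opening: 0.0
grip_force: 0.6
```

Request:
drive_tool([
  [[0.001,0,0],0],
  [[0.001,0,0],0],
  [[0.001,0,0],0],
  [[0,0,0],0],
])

```text
t: 6.35
tool_pos: [0.5749, -0.1083, 0.1129]
tool_rot: [-2.149, -2.291, -0.0]
contact_force: [-0.4, -1.3, -0.3]
opening: 0.0
grip_force: 1.0
```

```bash
python3 st.py
```

```text
t 6.35 jig xy mm [-117.7    0.2] tip z 0.04026418847019139 oh 0.0726 ang 1.6348046946972203 F tool [-1.2 -0.5  0.3] open 4.59253882643204e-05 [-0.  0. -1.]
```

Request:
drive_tool([
  [[0.001,0,0],0],
  [[0.001,0,0],0],
  [[0.0005,0,0],0],
  [[0,0,0],0],
])

```text
t: 6.75
tool_pos: [0.5747, -0.1059, 0.1129]
tool_rot: [-2.149, -2.291, 0.0]
contact_force: [-0.7, -2.0, -1.3]
opening: 0.0004
grip_force: 1.1
```

Request:
drive_tool([
  [[0.0005,0,0],0],
  [[0.0005,0,0],0],
  [[0,0,0],0],
])

```text
t: 7.05
tool_pos: [0.5747, -0.1049, 0.1129]
tool_rot: [-2.149, -2.291, 0.0]
contact_force: [-1.2, -3.1, -0.7]
opening: -0.0003
grip_force: 1.4
```

Request:
drive_tool([
  [[0.0005,0,0],0],
  [[0.0005,0,0],0],
  [[0,0,0],0],
])

```text
t: 7.35
tool_pos: [0.5747, -0.1048, 0.1129]
tool_rot: [2.148, 2.29, -0.002]
contact_force: [-0.1, -6.3, -2.4]
opening: 0.0001
grip_force: 3.2
```

Request:
drive_tool([
  [[0.0005,0,0],0],
  [[0.0005,0,0],0],
  [[0,0,0],0],
])

```text
t: 7.65
tool_pos: [0.5747, -0.1046, 0.1129]
tool_rot: [2.147, 2.289, -0.004]
contact_force: [-1.0, -9.8, -2.5]
opening: -0.0003
grip_force: 4.9
```

Request:
drive_tool([
  [[0.0005,0,0],0],
  [[0.0005,0,0],0],
  [[0,0,0],0],
])

```text
t: 7.95
tool_pos: [0.5746, -0.1045, 0.113]
tool_rot: [2.146, 2.288, -0.006]
contact_force: [-0.7, -12.6, -3.3]
opening: -0.0002
grip_force: 6.5
```

Request:
drive_tool([
  [[-0.005,0,0],0],
  [[-0.01,0,0],0],
  [[-0.015,0,0],0],
  [[0,0,-0.02],0],
  [[0,0,-0.03],0],
  [[0,0,-0.03],0],
  [[0,0,-0.02],0],
  [[0,0,-0.01],0],
  [[0,-0.01,0],0],
  [[0,-0.02,0],0],
])

```text
t: 8.95
tool_pos: [0.546, -0.1339, 0.2219]
tool_rot: [-2.148, -2.291, 0.0]
contact_force: [-0.4, -0.1, -0.7]
opening: -0.0002
grip_force: 0.0
```

Request:
drive_tool([
  [[0.01,-0.015,0],0],
  [[0.03,-0.01,0],0],
  [[0.03,0,0],0],
  [[0.03,0,0],0],
  [[0.025,0,0],0],
  [[0.01,0,0],0],
  [[0.005,0,0],0],
  [[0,0,0],0],
  [[0,0,0],0],
])

```text
t: 9.85
tool_pos: [0.5126, 0.0035, 0.2226]
tool_rot: [-2.15, -2.29, 0.001]
contact_force: [0.7, -0.4, -0.2]
opening: 0.0001
grip_force: 0.0
```

```bash
python3 st.py;python3 - <<'E'
from h import *
d=cam('scene');c=d['image'][130:260,240:400];cv2.imwrite('pics/s3.png',cv2.resize(c,(720,585),interpolation=cv2.INTER_CUBIC))
E
```

```text
t 9.85 jig xy mm [-2.2 55.3] tip z 0.14999743329246779 oh 0.0726 ang 1.633977839250761 F tool [-0.4  0.6  0.2] open 0.00014278030060612147 [-0. -0. -1.]
```

View pics/s3.png

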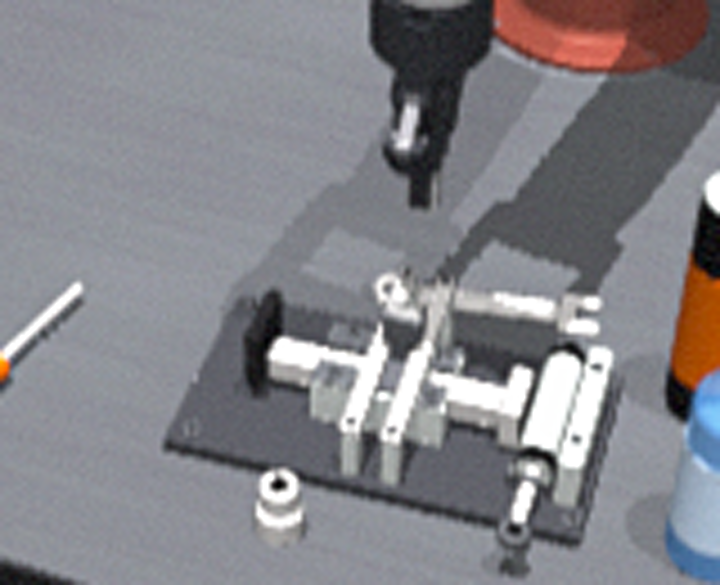

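The jaw, at about (518,400), now touches the damper, and the finger stands at +y behind the wedge. I descend behind the pad.

Request:
drive_tool([
  [[0.002,0,0.02],0],
  [[0,0,0.02],0],
  [[0,0,0.01],0],
  [[0,0,0.005],0],
  [[0,0,0.005],0],
  [[0,0,0.004],0],
  [[0,0,0],0],
])

```text
t: 10.6
tool_pos: [0.5125, 0.0062, 0.1589]
tool_rot: [-2.149, -2.291, 0.0]
contact_force: [-0.8, 0.9, 0.3]
opening: -0.0003
grip_force: 0.0
```

Request:
drive_tool([
  [[0,0.004,0],0],
  [[0,0.004,0],0],
  [[0,0.003,0],0],
  [[0,0.003,0],0],
  [[0,0.003,0],0],
  [[0,0.002,0],0],
  [[0,0.002,0],0],
  [[0,0,0],0],
])

```text
t: 11.4
tool_pos: [0.5336, 0.0077, 0.1589]
tool_rot: [-2.149, -2.291, -0.0]
contact_force: [0.1, 0.4, -1.3]
opening: -0.0
grip_force: 0.0
```

```bash
python3 st.py
```

```text
t 11.4 jig xy mm [ 0.6 34. ] tip z 0.0863058685527397 oh 0.0726 ang 1.6348336828104153 F tool [0.4 0.1 1.3] open -9.716816465846616e-07 [ 0.  0. -1.]
```

Request:
drive_tool([
  [[0,0.002,0],0],
  [[0,0.002,0],0],
  [[0,0.002,0],0],
  [[0,0.002,0],0],
  [[0,0.002,0],0],
  [[0,0.002,0],0],
  [[0,0,0],0],
])

```text
t: 12.1
tool_pos: [0.5456, 0.0084, 0.1589]
tool_rot: [2.149, 2.291, 0.0]
contact_force: [-1.3, -0.6, -0.7]
opening: -0.0001
grip_force: 0.5
```

Request:
drive_tool([
  [[0,0.001,0],0],
  [[0,0.001,0],0],
  [[0,0.001,0],0],
  [[0,0.001,0],0],
  [[0,0,0],0],
])

```text
t: 12.6
tool_pos: [0.5496, 0.0087, 0.159]
tool_rot: [2.149, 2.291, 0.0]
contact_force: [-1.7, -0.7, -0.2]
opening: -0.0001
grip_force: 0.4
```

Sliding with about 1.5 N; the finger centre is at y≈18.

Request:
drive_tool([
  [[0,0.001,0],0],
  [[0,0.001,0],0],
  [[0,0.001,0],0],
  [[0,0,0],0],
])

```text
t: 13.0
tool_pos: [0.5526, 0.0089, 0.1589]
tool_rot: [2.149, 2.291, 0.0]
contact_force: [-1.2, -1.0, -0.3]
opening: 0.0
grip_force: 0.4
```

Request:
drive_tool([
  [[0,0.001,0],0],
  [[0,0.0005,0],0],
  [[0,0.0005,0],0],
  [[0,0,0],0],
])

```text
t: 13.4
tool_pos: [0.5545, 0.009, 0.1589]
tool_rot: [2.149, 2.291, 0.0]
contact_force: [-1.4, -0.1, -0.5]
opening: -0.0001
grip_force: 0.5
```

Request:
drive_tool([
  [[0,0.0005,0],0],
  [[0,0.0005,0],0],
  [[0,0,0],0],
])

```text
t: 13.7
tool_pos: [0.5555, 0.0091, 0.1589]
tool_rot: [2.149, 2.291, 0.0]
contact_force: [-1.8, -0.2, -0.2]
opening: 0.0001
grip_force: 0.5
```

Request:
drive_tool([
  [[0,0.0005,0],0],
  [[0,0.0005,0],0],
  [[0,0.0005,0],0],
  [[0,0,0],0],
])

```text
t: 14.1
tool_pos: [0.5566, 0.0091, 0.1588]
tool_rot: [-2.149, -2.291, 0.001]
contact_force: [-3.6, -0.5, 1.9]
opening: -0.0004
grip_force: 1.8
```

Request:
drive_tool([
  [[0,0.0005,0],0],
  [[0,0.0005,0],0],
  [[0,0,0],0],
])

```text
t: 14.4
tool_pos: [0.5572, 0.0092, 0.1587]
tool_rot: [-2.148, -2.29, 0.003]
contact_force: [-6.1, -1.7, 2.5]
opening: -0.0004
grip_force: 3.3
```

Request:
drive_tool([
  [[0,0.0005,0],0],
  [[0,0.0005,0],0],
  [[0,0,0],0],
])

```text
t: 14.7
tool_pos: [0.5576, 0.0092, 0.1586]
tool_rot: [-2.147, -2.289, 0.005]
contact_force: [-8.7, -1.1, 3.8]
opening: -0.0001
grip_force: 4.8
```

Request:
drive_tool([
  [[0,0.0005,0],0],
  [[0,0.0004,0],0],
  [[0,0,0],0],
])

```text
t: 15.0
tool_pos: [0.5581, 0.0092, 0.1586]
tool_rot: [-2.146, -2.288, 0.007]
contact_force: [-10.4, -0.8, 4.8]
opening: -0.0001
grip_force: 6.1
```

Request:
drive_tool([
  [[0,0.0003,0],0],
  [[0,0,0],0],
])

```text
t: 15.2
tool_pos: [0.5582, 0.0093, 0.1586]
tool_rot: [-2.146, -2.288, 0.008]
contact_force: [-11.9, -1.7, 6.2]
opening: -0.0001
grip_force: 6.6
```

Request:
drive_tool([
  [[0,-0.005,0],0],
  [[0,-0.01,0],0],
  [[0,-0.015,0],0],
  [[0,0,-0.02],0],
  [[0,0,-0.03],0],
  [[0,0,-0.03],0],
  [[0,0,-0.02],0],
  [[-0.02,-0.02,0],0],
  [[-0.02,-0.02,0],0],
  [[0,0,0],0],
])

```text
t: 16.2
tool_pos: [0.4917, -0.0364, 0.2594]
tool_rot: [2.15, 2.287, 0.001]
contact_force: [1.1, 0.3, -0.2]
opening: -0.0001
grip_force: 0.0
```

Request:
drive_tool([
  [[-0.03,-0.01,0],0],
  [[-0.03,-0.01,0],0],
  [[-0.03,0,0],0],
  [[-0.03,0,0],0],
  [[-0.03,0,0],0],
  [[-0.02,0,0],0],
  [[0,0,0],0],
  [[0,0,0],0],
])

```text
t: 17.0
tool_pos: [0.4839, -0.2057, 0.2589]
tool_rot: [2.15, 2.291, 0.001]
contact_force: [0.3, 0.6, 0.0]
opening: -0.0
grip_force: 0.0
```

```bash
python3 st.py;python3 - <<'E'
from h import *
T=cam('top');c=T['image'][176:246,258:358];cv2.imwrite('pics/t4.png',cv2.resize(c,None,fx=8,fy=8,interpolation=cv2.INTER_CUBIC))
E
```

```text
t 17.0 jig xy mm [-209.1   97.2] tip z 0.18628348728046756 oh 0.0726 ang 1.6342648518262246 F tool [ 0.6  0.3 -0. ] open -5.030366573467879e-07 [ 0.001  0.001 -1.   ]
```

View pics/t4.png

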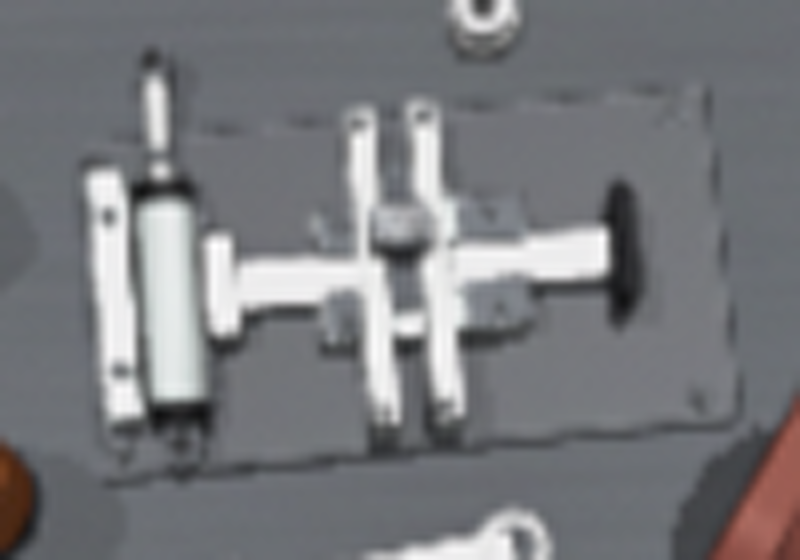

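The jaw, at (220,285), touches the damper. The wedge pad has moved to (398,225), about 20 mm towards -y, and nothing else has moved. I'm handing the job in.

```bash
python3 -c "
from station import ctrl
print(ctrl.finish_job())"
```

```text
the job is handed in; nothing more can be done
None
```

I handed the job in at about 17 s: the bar's jaw is pressed onto the damper (about 12 N), the wedge is jammed with about 12 N, and the last picture shows the damper in its nest. The hand-in gave no verdict, and I did not measure the damper's final pose or the wedge's remaining force.

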